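Scrub out the gum pot

ROBOT

A 6-joint arm with a two-finger parallel gripper is mounted at the origin on the work surface. World frame = base frame: x ahead of the robot, y to its left, z up, the work surface at z = 0. Lengths are in m, angles in rad, forces in N, time in s.
With the tool pointing down it reaches from about 0.35 to 0.85 m from the base axis. Payload 8.1 kg.
Tool frame: the origin (TCP) lies on the centre line of the jaws, within the pads' length; the fingertips stand robot.tips_ahead ahead of it and the grasp point (between the pads) lies 6 mm ahead of it (robot.tips_ahead is the distance from the TCP to the fingertips, in m); z points along the fingers, y is the line along which they close (so a half turn about z gives the same grasp; the last joint's range is limited). The gripper opens to 93 mm and grips with 3 to 60 N. Pads are 15 mm wide; open, the fingers measure 128 mm over their backs; the gripper's body (75 mm by 188 mm) begins 65 mm behind the grasp point.
Start: joints at [-1.432, 0.13, 1.488, -0, 1.523, -0.085], TCP at [0.133, -0.585, 0.244] pointing down, gripper open.
Joint ranges: [-2.96, 2.96], [-0.89, 2.26], [0.02, 2.5], [-1.34, 4.48], [0, 2.73], [-2.66, 2.66]. Speed limits (rad/s): [2.39, 2.39, 2.79, 3.14, 3.14, 3.14].

INTERFACE

Orientations are given as a rotation vector (axis times angle).
In Python, from plant import robot gives the robot as it stands.
- The arm moves only by the tool apply_moves, never from a script. Its arguments are lists of equal length, an entry for each row: "delta_pos": the shift along the tool's x, y, z in cm, a list of three; "twist": the turn about the tool's z in rad. A call has 1 to 8 rows; each row shifts and turns the commanded pose from where the row before left it, along the tool's axes as they then stand; what a row does not reach is not made up. A row lasts 1/8 s, in which the tool goes at most 62.5 mm and 10.7 degrees, less where a joint would pass 70% of its speed; a pose out of reach is approached as far as the arm can. A call with a gripper value outside its range is refused whole. "gripper" is the finger opening in cm, from 0 to 9.3, set as the call begins (left out, the last holds). The fingers move at their own pace and stop on an object; "squeeze" is the grip in N (left out, the last holds). Time passes only in rows, so rows that do not move let the fingers close. It gives the time, the measured TCP pose, the force, the opening and the grip force at its end, in the units of the state.
- robot.read_state(): the state, without advancing time (a new reading comes with each control period).
- robot.read_camera(name): name is "scene" or "top" or "wrist"; returns a dict with "frame" (480x640x3 uint8, red, green, blue), "vertical_fov" (degrees; the focal length in pixels is half the picture's height over the tangent of half this angle, whatever the lens; pixels are square), "cx", "cy" (the principal point, pixels), "R" (3x3) and "t" (3): a world point X has camera coordinates R X + t. Camera axes: x right, y down, z forward; pixel columns grow to the right and rows downward; lengths in m; the calibration is good to about 2 mm. A picture is of the moment at which its call begins. There is no depth.
- robot.close_job(): hands the job in; it is judged then, once.
The state is a dict: "t": time; "q": joint angles; "dq": joint speeds; "joint_torque": joint torques, N m; "tool_pos": TCP position; "orientation": TCP orientation; "force": force on the tool from outside, world axes, zero at the start; "wrist_torque": the same for the moment, N m; "opening": finger opening in m; "gripper_force": force on a finger pad.
Only numpy, scipy, OpenCV 4.12 (cv2) and the standard library are available. Lean on these libraries where they do the work, as an engineer would, in place of code of your own. Each camera call takes 0.05 s, during which the arm holds its last target. There are 200 camera calls.

TASK

Take the long wooden-handled brush off its rest and scrub the inside of the white pot that lies tilted in the wooden cradle: push the bristles down until they bear on the pot's floor, then draw them up, rubbing along the inner wall, until their end is near the mouth but still inside, and do that down-and-up stroke a second time. Use a light touch, always under 20 N of push: the pot must not be shifted out of place or pulled from its cradle. Then lay the brush back on its rest the way it lay, and leave the other things on the bench alone.

Things in the scene. Friction and masses are not known exactly. Their poses are not given: they have to be found in the camera images.
- brush: Long brush, 250 mm, 0.14 kg. Origin on the long axis, in the handle near the balance point (grip here). +x along the brush to the bristles, y across, z up as it lies. Along x: flat-sided light-wood handle -75 to 40 mm (24 mm wide in y, 22 thick in z), bare steel shaft 10 mm thick 40 to 110 mm, stiff beige bristle head 40 mm in diameter 110 to 175 mm.
- brush_tip (a point): Centre of the flat end of the bristle head, 175 mm from the brush's origin along its +x.
- rest: Fixed dark-wood brush rest: base 180 x 80 x 12 mm, two notched posts: one under the handle at x -55 mm (notch 31 mm wide), one under the shaft at x +78 mm (notch 17 mm wide), cheeks 12 mm high. Origin on the bench. The brush lies along the rest's +x, bristles to +x, its origin 85 mm straight above the rest's.
- pot: White glazed gum pot, plain open cylinder, outer diameter 84 mm, 125 mm long, walls 4 mm, floor 6 mm (inner diameter 76, depth 119 mm), about 0.45 kg, loose in its cradle. Origin at the centre of its underside; +z along its axis out of the mouth, tilted 55 degrees from vertical, mouth up and away from the robot; +x to its lower side.
- pot_mouth (a point): Centre of the pot's mouth, on its axis, 125 mm from its origin.
- cradle: Fixed wooden cradle, base 200 x 120 x 12 mm from 55 mm behind to 145 mm ahead of its origin (x), two sloping rails under the pot and a sloping back plate under its foot. Origin on the bench, straight below the pot's origin, which is 78 mm up; +x is the horizontal direction in which the mouth faces.
- mug: Bystander: white mug, 80 mm wide, 90 mm high, handle at its +y; origin under its centre.
- mould: Bystander: dark wooden mould board lying flat, 200 (x) x 100 x 28 mm; origin under its centre.
- cigar_box: Bystander: shut wooden box 132 (x) x 172 x 55 mm; origin under its centre.
- tin: Bystander: plain steel tin, 60 mm in diameter, 55 mm high; origin under its centre.
Mind the look-alikes: they are no part of the job. Leave any purple or turquoise look-alike of the pot alone.

How it is judged:
On the way, in this order (a step that is already met when the one before it is completed fails the run):
1. the bristle end bears on the pot's floor (within 6 mm of the floor, brush pressing on the pot with over 1.5 N for 0.2 s) (z of brush_tip in the frame of pot between 0 and 0.012 m and contact force between brush and pot above 1.5 N and x of brush_tip in the frame of pot between -0.036 and 0.036 m and y of brush_tip in the frame of pot between -0.036 and 0.036 m), for 0.2 s.
2. on the way up the bristles rub the wall (bristle end 34 to 62 mm above the floor, over 0.5 N for 0.05 s) (z of brush_tip in the frame of pot between 0.04 and 0.068 m and contact force between brush and pot above 0.5 N and x of brush_tip in the frame of pot between -0.036 and 0.036 m and y of brush_tip in the frame of pot between -0.036 and 0.036 m), for 0.05 s.
3. the bristles still rub the wall near the mouth (bristle end 72 to 109 mm above the floor, over 0.5 N for 0.05 s) (z of brush_tip in the frame of pot between 0.078 and 0.115 m and contact force between brush and pot above 0.5 N and x of brush_tip in the frame of pot between -0.036 and 0.036 m and y of brush_tip in the frame of pot between -0.036 and 0.036 m), for 0.05 s.
4. the bristle end bears on the pot's floor a second time (within 6 mm of the floor, brush pressing on the pot with over 1.5 N for 0.2 s) (all of step 1), for 0.2 s.
5. on the way up the bristles rub the wall a second time (bristle end 34 to 62 mm above the floor, over 0.5 N for 0.05 s) (all of step 2), for 0.05 s.
6. the bristles still rub the wall near the mouth a second time (bristle end 72 to 109 mm above the floor, over 0.5 N for 0.05 s) (all of step 3), for 0.05 s.
At the end, for the whole second after the job is handed in: The brush lies still in both notches of its rest the way it first lay (within 20 mm lengthways, 12 mm sideways, origin 78 to 94 mm up, bristle end 150 to 200 mm ahead and 75 to 97 mm up); the pot lies still in its cradle, within 15 mm of its start, 47 to 63 degrees from vertical (x of brush in the frame of rest between -0.02 and 0.02 m and y of brush in the frame of rest between -0.012 and 0.012 m and z of brush in the frame of rest between 0.078 and 0.094 m and x of brush_tip in the frame of rest between 0.15 and 0.2 m and z of brush_tip in the frame of rest between 0.075 and 0.097 m and linear speed of each of brush, pot below 0.02 m/s and distance of pot from where it was at the start of the episode below 0.015 m and angle between the z axis of pot and the z axis of cradle, either way round between 0.82 and 1.1 rad); the robot touches nothing.
It fails at once if the brush presses on the pot with more than 20 N (contact force between brush and pot above 20 N).
It fails at once if the pot is shifted by more than 25 mm (distance of pot from where it was at the start of the episode above 0.025 m).
It fails at once if the mug, mould, box or tin is moved by more than 20 mm (distance of any of mug, mould, cigar_box, tin from where it was at the start of the episode above 0.02 m).
It also fails if it takes over 72 s, if anything falls off the work surface, if the arm or the gripper's body presses on something with over 40 N, if the wrist force passes 120 N, or if a joint passes its speed limit or range.

## Working session

There is one attempt and no reset: what is moved stays moved. The work goes in short steps, Python scripts to look and compute and a tool call to move; the robot and the scene stay as the last step left them, time stands still between calls to the robot, and variables do not carry over. Pictures are saved under pics/ and viewed, at most 10 in all, crops included, and the job is handed in when it is done.

Besides the shell and the picture viewer there is one more tool, called after "Call:" as name(argument=value, ...) on one line, values as JSON. apply_moves: Moves the arm, as the interface text tells. Its arguments: {"type":"object","properties":{"delta_pos":{"type":"array"},"twist":{"type":"array"},"gripper":{"type":"number"},"squeeze":{"type":"number"}},"required":["delta_pos","twist"]}

```bash
mkdir -p pics; ls; python3 - <<'E'
from plant import robot
import cv2,numpy as np
print(robot.tips_ahead, robot.read_state())
for n in("scene","top"):
    c=robot.read_camera(n); cv2.imwrite(f"pics/{n}0.png",c["frame"][...,::-1]); 
    print(n,c["vertical_fov"],c["cx"],c["cy"],np.round(c["R"],3).tolist(),np.round(c["t"],3))
E
```

```text
pics
0.025 {'t': 0.0, 'q': array([-1.43240582e+00,  1.31138868e-01,  1.48924778e+00, -4.22546563e-06,
        1.52299654e+00, -8.54012551e-02]), 'dq': array([-7.63056637e-04,  5.92217679e-04,  1.36649688e-03, -1.38975468e-03,
       -1.58073834e-03, -8.28288037e-05]), 'joint_torque': array([ 1.89727849e-03, -5.59833527e+01, -4.91766572e+01,  7.70763285e-02,
        3.54606751e-02, -1.93352457e-04]), 'tool_pos': array([ 0.13310604, -0.58452643,  0.24261802]), 'orientation': array([-3.12016707e+00, -3.50598628e-01,  8.10902376e-05]), 'force': array([ 1.13568205,  0.21967188, -0.08677749]), 'wrist_torque': array([0.00867811, 0.03082221, 0.04673243]), 'gripper_force': 0.0, 'opening': 0.09265016181500153}
scene 48.7632318081928 324.21725926033565 240.3912444901634 [[0.111, 0.994, 0.009], [0.631, -0.063, -0.773], [-0.768, 0.092, -0.634]] [-0.117 -0.202  1.568]
top 48.915883903254134 320.52357982557686 243.0527242643841 [[-0.028, -0.999, 0.018], [-0.996, 0.026, -0.083], [0.083, -0.02, -0.996]] [0.045 0.465 1.07 ]
```

View pics/scene0.png

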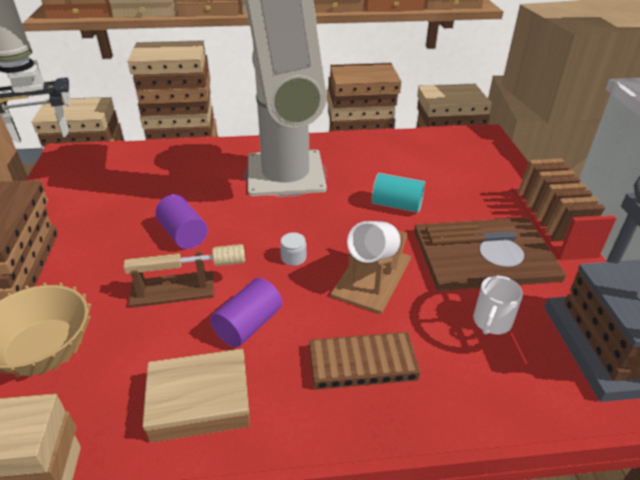

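View pics/top0.png

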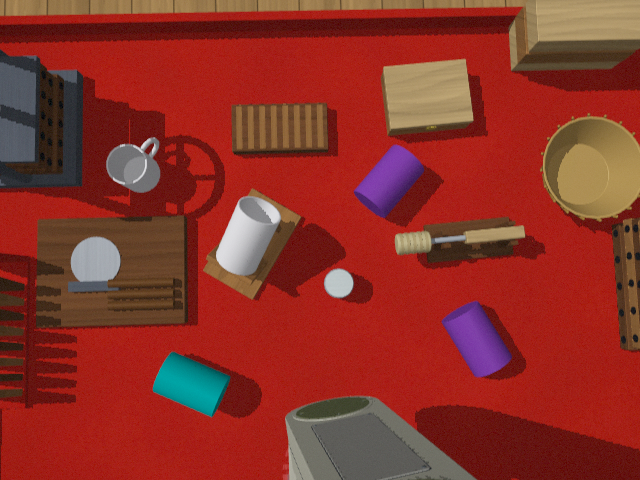

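The scene view shows the brush at about (185,258) on its rest, and the white pot in the cradle at (374,242). The top view shows the brush from (396,243) to (524,232), with the bristles on the left, and the pot at (248,235) with its mouth at (258,210). The pot look-alikes are purple at (390,180) and (478,340) in the top view, and turquoise at (190,383). Only the white one in the cradle fits. I'll confirm with an enlarged crop.

```bash
cat > h.py <<'E'
import numpy as np,cv2
from plant import robot
def cam(n):
    c=robot.read_camera(n); c["f"]=240/np.tan(np.radians(c["vertical_fov"]/2)); c["R"]=np.array(c["R"]);c["t"]=np.array(c["t"]); c["C"]=-c["R"].T@c["t"]; return c
def ray(c,p):
    d=c["R"].T@np.array([(p[0]-c["cx"])/c["f"],(p[1]-c["cy"])/c["f"],1]); return d/np.linalg.norm(d)
def onz(c,p,z):
    d=ray(c,p); return c["C"]+d*(z-c["C"][2])/d[2]
def tri(c1,p1,c2,p2):
    d1,d2=ray(c1,p1),ray(c2,p2); A=np.c_[d1,-d2]; s=np.linalg.lstsq(A,c2["C"]-c1["C"],rcond=None)[0]
    a=c1["C"]+s[0]*d1;b=c2["C"]+s[1]*d2; return (a+b)/2,np.linalg.norm(a-b)
def proj(c,X):
    v=c["R"]@np.array(X)+c["t"]; return np.array([c["cx"],c["cy"]])+c["f"]*v[:2]/v[2]
E
python3 - <<'E'
from h import *
T=cam("top");S=cam("scene")
print(T["C"],S["C"])
a=cv2.resize(T["frame"][170:310,190:350],None,fx=4,fy=4,interpolation=cv2.INTER_CUBIC)[:, :640]
b=cv2.resize(T["frame"][210:275,385:535],None,fx=4,fy=4,interpolation=cv2.INTER_CUBIC)
cv2.imwrite("pics/cropA.png",a[...,::-1])
c=cv2.resize(S["frame"][205:315,325:425],None,fx=5,fy=5,interpolation=cv2.INTER_CUBIC)
cv2.imwrite("pics/cropS.png",c[...,::-1])
cv2.imwrite("pics/cropB.png",b[...,::-1])
E
```

```text
[0.37554612 0.0543041  1.10395616] [ 1.34363594 -0.04073137  0.83933292]
```

View pics/cropA.png

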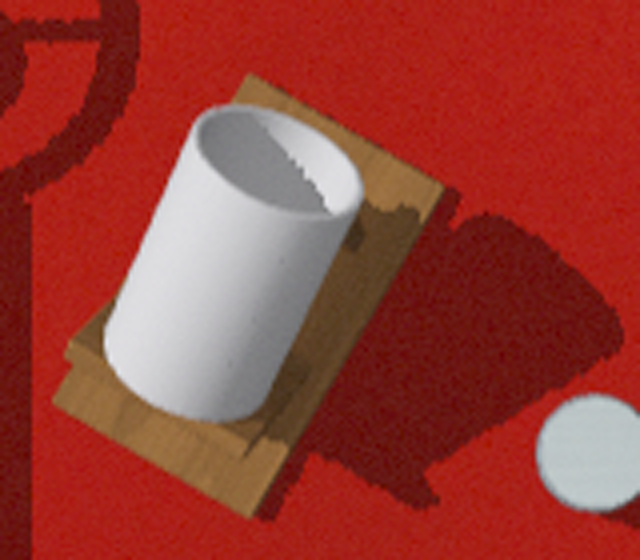

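View pics/cropB.png

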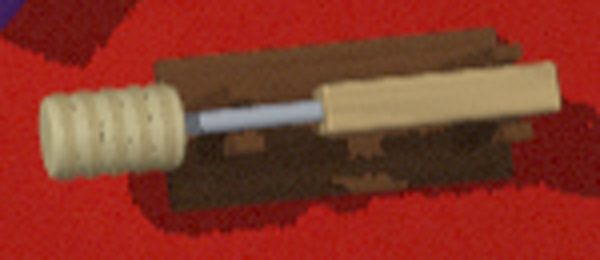

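View pics/cropS.png

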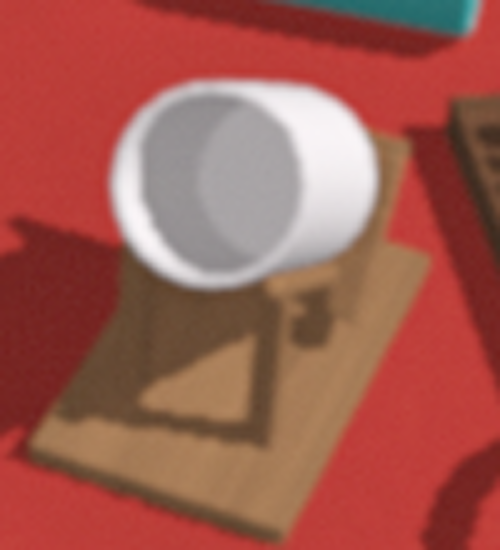

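Crop A shows the white pot in the cradle with its mouth centre near (259.7,210) in the full top picture. The cradle base corners are at (203.7,270.5), (253,299.5), (300.7,217) and (252,188). In crop B the brush's handle runs from (465,237.5) to (524,231.5) and the bristle end is at about (396.5,244). In crop S the mouth centre is near (366.6,241.8). Now the positions.

```bash
python3 - <<'E'
from h import *
T=cam("top");S=cam("scene")
np.set_printoptions(precision=4,suppress=True)
print("mouth tri",tri(T,(259.7,210),S,(366.6,241.8)),"onz",onz(T,(259.7,210),.1497),onz(S,(366.6,241.8),.1497))
cs=[onz(T,p,.012) for p in[(203.75,270.5),(253,299.5),(300.75,217),(252,188.2)]]
for i in range(4): print("corner",cs[i],"side",np.linalg.norm(cs[i]-cs[(i+1)%4]))
d=(cs[2]-cs[1]);d/=np.linalg.norm(d); d2=cs[3]-cs[0];print("azi",np.degrees(np.arctan2(d[1],d[0])),np.degrees(np.arctan2(d2[1],d2[0])))
mid=(cs[0]+cs[1])/2; o=mid+.055*d; print("cradle origin",o,"mouth pred",o+d*.125*np.sin(np.radians(55)))
# scene corners of cradle front
for p in[(27,455),(280,540),(430,262)]: print("S corner",onz(S,(325+p[0]/5,205+p[1]/5),.010))
def B(x,y):return (385+x/4,210+y/4)
tail=onz(T,B(557,86),.096);he=onz(T,B(320,110),.096);b=onz(T,B(182,126),.085);e=onz(T,B(50,137),.085)
print(tail,he,b,e,"handle len",np.linalg.norm(tail-he),"total",np.linalg.norm((tail-e)[:2]))
v=(e-tail)[:2];print("azi brush",np.degrees(np.arctan2(v[1],v[0])))
v=v/np.linalg.norm(v);print("origin est", tail[:2]+.075*v, he[:2]-.04*v, e[:2]-.175*v)
# scene check: light mask
hsv=cv2.cvtColor(S["frame"],cv2.COLOR_RGB2HSV);print(hsv[264,150],hsv[254,228],hsv[288,170])
print("proj in scene of origin,tip,tail",[proj(S,(*(tail[:2]+k*v),.085)) for k in(0,.075,.25)])
cv2.imwrite("pics/cropC.png",cv2.resize(S["frame"][230:310,115:255],None,fx=5,fy=5,interpolation=cv2.INTER_CUBIC)[...,::-1])
E
```

```text
mouth tri (array([0.5185, 0.145 , 0.1467]), np.float64(0.0017495691135501912)) onz [0.518  0.1438 0.1497] [0.5221 0.145  0.1497]
corner [0.4157 0.274  0.012 ] side 0.11793602460166588
corner [0.3534 0.1738 0.012 ] side 0.1968123036989438
corner [0.5217 0.0716 0.012 ] side 0.11857281452326492
corner [0.5849 0.172  0.012 ] side 0.19755642417702654
azi -31.276416729750387 -31.09456980441029
cradle origin [0.4316 0.1953 0.012 ] mouth pred [0.5191 0.1422 0.012 ]
S corner [0.5319 0.0715 0.01  ]
S corner [0.5928 0.1721 0.01  ]
S corner [0.4238 0.278  0.01  ]
[ 0.4713 -0.361   0.096 ] [ 0.4626 -0.2452  0.096 ] [ 0.4575 -0.1806  0.085 ] [ 0.4538 -0.116   0.085 ] handle len 0.1160800668608685 total 0.24555881685830686
azi brush 94.07401288160227
origin est [ 0.4659 -0.2862] [ 0.4654 -0.2851] [ 0.4662 -0.2906]
[ 18  84 185] [ 20  63 206] [ 11 126 117]
proj in scene of origin,tip,tail [array([124.3388, 265.386 ]), array([160.8494, 261.3526]), array([243.3466, 252.2391])]
```

View pics/cropC.png

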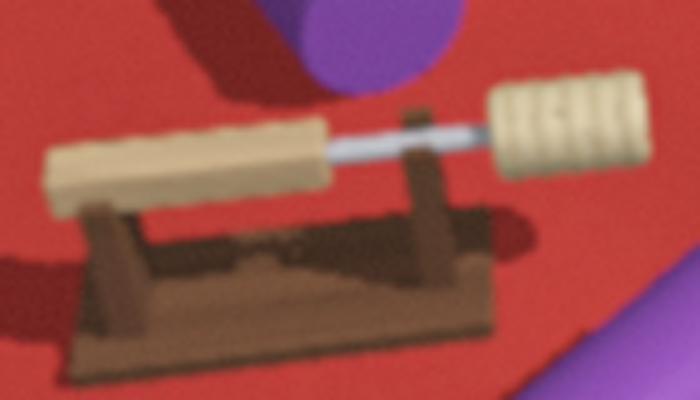

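Crop C matches the projection: the tail is at (124,266) and the bristle end at (244.6,253), against predictions of (124.3,265.4) and (243.3,252.2).

The measurements are:

| Item | Position | Azimuth |
|---|---|---|
| Brush origin | (0.466, -0.287, 0.085) | 94.1° |
| Pot origin | (0.432, 0.195, 0.078) | -31.2° (axis) |

Since the tool always points down, I'll grip slightly behind the balance point so that the brush can droop to about 35° in the pads.

Call:
apply_moves(delta_pos=[[0, 0, 0], [0, 0, 0], [0, 0, 0], [0, 0, 0], [0, 0, 0], [0, 0, 0], [0, 0, 0], [0, 0, 0]], twist=[-0.1774, -0.1774, -0.1774, -0.1774, -0.1774, -0.1774, -0.1774, -0.1774], gripper=6)

```text
t: 1.3
tool_pos: [0.1332, -0.585, 0.2435]
orientation: [-2.133, -2.306, -0.0]
force: [-0.3, 0.8, -0.3]
opening: 0.0601
gripper_force: 0.0
```

Call:
apply_moves(delta_pos=[[3.17, 4.41, 0], [3.17, 4.41, 0], [3.17, 4.41, 0], [3.17, 4.41, 0], [3.17, 4.41, 0], [3.17, 4.41, 0], [3.17, 4.41, 0], [3.17, 4.41, 0]], twist=[0, 0, 0, 0, 0, 0, 0, 0])

```text
t: 2.3
tool_pos: [0.468, -0.3053, 0.2438]
orientation: [2.14, 2.3, -0.0]
force: [0.9, -1.4, 0.7]
opening: 0.0596
gripper_force: 0.0
```

```bash
cat >> h.py <<'E'
from scipy.spatial.transform import Rotation as Ro
np.set_printoptions(precision=4,suppress=True)
def st():
    s=robot.read_state(); M=Ro.from_rotvec(s["orientation"]).as_matrix()
    print("t",round(s["t"],2),"pos",s["tool_pos"],"phi",np.degrees(np.arctan2(M[1,0],M[0,0])),"F",s["force"],"open",s["opening"],"gf",s["gripper_force"]); return s,M
def to(X):
    s,M=st(); print("tool delta cm",100*M.T@(np.array(X)-s["tool_pos"]))
E
python3 -c "
from h import *
to((.4674,-.307,.091));c=cam('wrist');cv2.imwrite('pics/w1.png',c['frame'][...,::-1])"
```

```text
t 2.3 pos [ 0.468  -0.3053  0.2438] phi 94.13532429825806 F [ 0.9118 -1.3716  0.6993] open 0.059624606985777366 gf 0.0
tool delta cm [-0.1553 -0.0747 15.2795]
```

View pics/w1.png

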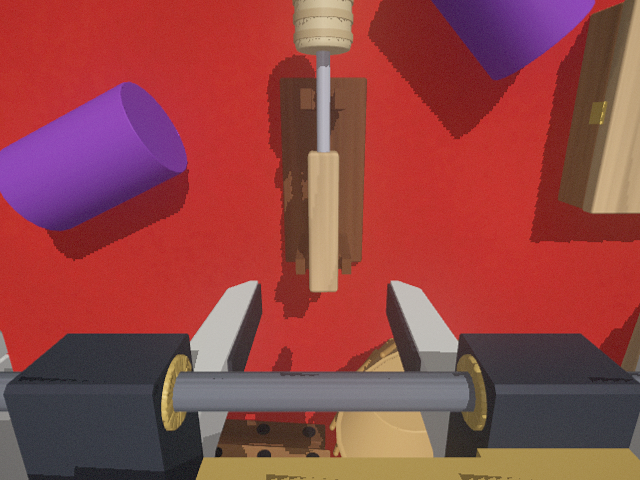

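The wrist view shows the handle straight and centred between the fingers, from (323,152) to (323,290). I'll descend and grip.

Call:
apply_moves(delta_pos=[[-0.15, -0.07, 4], [0, 0, 4], [0, 0, 4], [0, 0, 2.5], [0, 0, 0.8], [0, 0, 0], [0, 0, 0]], twist=[0, 0, 0, 0, 0, 0, 0])

```text
t: 3.22
tool_pos: [0.467, -0.3089, 0.0923]
orientation: [2.138, 2.298, 0.0]
force: [0.4, 0.1, 0.3]
opening: 0.0602
gripper_force: 0.0
```

Call:
apply_moves(delta_pos=[[0, 0, 0], [0, 0, 0], [0, 0, 0], [0, 0, 0], [0, 0, 0], [0, 0, 0]], twist=[0, 0, 0, 0, 0, 0], gripper=0, squeeze=3)

```text
t: 3.98
tool_pos: [0.4663, -0.3082, 0.0907]
orientation: [2.14, 2.3, 0.0]
force: [-0.7, 0.0, 0.7]
opening: 0.0239
gripper_force: 3.0
```

Call:
apply_moves(delta_pos=[[0, 0, -1], [0, 0, -2], [0, 0, -3], [0, 0, -3], [0, 0, -3], [0, 0, 0], [0, 0, 0]], twist=[0, 0, 0, 0, 0, 0, 0])

```text
t: 4.85
tool_pos: [0.466, -0.3081, 0.2104]
orientation: [-2.14, -2.3, -0.0]
force: [0.0, 0.3, -1.3]
opening: 0.0237
gripper_force: 3.0
```

```bash
python3 -c "
from h import *
st();c=cam('scene');cv2.imwrite('pics/s2.png',cv2.resize(c['frame'][150:310,80:300],None,fx=3,fy=3)[...,::-1])"
```

```text
t 4.85 pos [ 0.466  -0.3081  0.2104] phi 94.13110579073481 F [ 0.0335  0.3206 -1.2964] open 0.023700988880465894 gf 3.0009974911808968
```

View pics/s2.png

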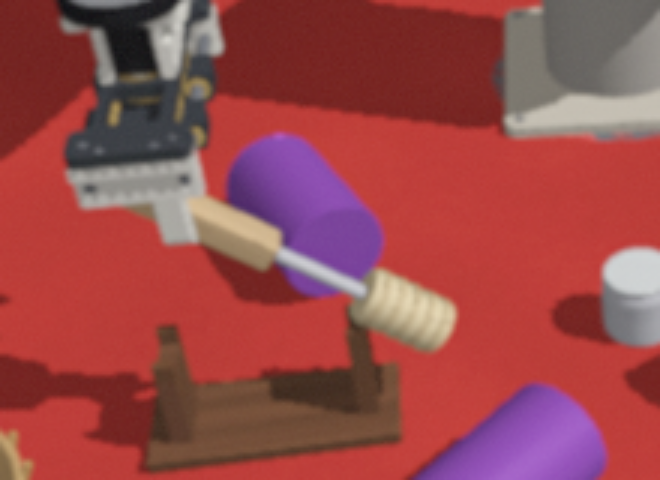

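The brush has drooped in the pads, with the head at about (408,310) in the crop, pointing down to the right. I'll firm the grip and measure the angle.

Call:
apply_moves(delta_pos=[[0, 0, 0], [0, 0, 0]], twist=[0, 0], squeeze=12)

```text
t: 5.15
tool_pos: [0.4658, -0.3078, 0.2096]
orientation: [-2.139, -2.299, -0.0]
force: [0.2, 0.8, -0.8]
opening: 0.0238
gripper_force: 12.0
```

```bash
cat >> h.py <<'E'
def pitch():
    "pitch of the brush below horizontal, from the bristle head seen in the scene view, and grip offset along it"
    s,M=st(); c=cam("scene"); g=s["tool_pos"]+.006*M[:,2]; a=M[:,0]; n=M[:,1]
    hsv=cv2.cvtColor(c["frame"],cv2.COLOR_RGB2HSV)
    m=cv2.inRange(hsv,(14,35,120),(30,130,255)); best=None
    N,L,St,Ce=cv2.connectedComponentsWithStats(m)
    for i in range(1,N):
        if St[i,4]<150: continue
        d=ray(c,Ce[i]); X=c["C"]+d*(n@(g-c["C"]))/(n@d); r=X-g
        x,z=r@a,-r[2]
        if np.hypot(x,z)<.25: print("blob",Ce[i],St[i,4],"along",x,"down",z,"dist",np.hypot(x,z),"pitch",np.degrees(np.arctan2(z,x)))
E
python3 -c "
from h import *
pitch()"
```

```text
t 5.15 pos [ 0.4658 -0.3078  0.2096] phi 94.13828441861716 F [ 0.2459  0.8352 -0.8355] open 0.02379689778583137 gf 11.998843252658844
blob [ 61.367  116.0593] 1635 along -0.08000867185021546 down -0.22507345497976364 dist 0.23887119480540794 pitch -109.56918315028348
blob [177.2453 120.2815] 856 along 0.10805099009028915 down -0.20182841139128674 dist 0.2289317018331499 pitch -61.837155665156835
blob [157.7494 227.0716] 419 along 0.031590473659883725 down 0.028581242948002045 dist 0.04260100321011847 pitch 42.13698224647878
blob [214.6637 253.1465] 553 along 0.13526591592989964 down 0.11389634856895894 dist 0.1768311234757515 pitch 40.09798520089669
```

Call:
apply_moves(delta_pos=[[0, 0, -2], [0, 0, -2], [0, 0, -2], [0, 0, -2], [0, 0, -2], [0, 0, -2], [0, 0, 0]], twist=[-0.159, -0.159, -0.159, -0.159, -0.159, -0.159, 0])

```text
t: 6.08
tool_pos: [0.4667, -0.3087, 0.3321]
orientation: [0.846, 3.023, -0.002]
force: [-0.0, -0.0, -2.1]
opening: 0.024
gripper_force: 12.0
```

Call:
apply_moves(delta_pos=[[0, 2, 0], [0, 4.5, 0], [0, 5.5, 0], [0, 5.5, 0], [0, 5.5, 0], [0, 5.5, 0], [0, 5, 0], [0, 3.5, 0]], twist=[0, 0, 0, 0, 0, 0, 0, 0])

```text
t: 7.08
tool_pos: [0.6581, 0.0121, 0.3285]
orientation: [-0.845, -3.023, 0.0]
force: [0.5, 0.0, -0.8]
opening: 0.024
gripper_force: 12.0
```

Call:
apply_moves(delta_pos=[[0, 3, 0], [0, 1.2, 0], [0, 0, 0], [0, 0, 0]], twist=[0, 0, 0, 0])

```text
t: 7.58
tool_pos: [0.6792, 0.0434, 0.3304]
orientation: [-0.847, -3.025, 0.001]
force: [-0.3, 0.2, -0.8]
opening: 0.0238
gripper_force: 12.0
```

```bash
python3 -c "
from h import *
pitch();c=cam('scene');d=cam('top')
a=np.hstack([cv2.resize(c['frame'][130:290,270:430],None,fx=2.5,fy=2.5),cv2.resize(d['frame'][100:260,170:330],None,fx=2.5,fy=2.5)])
cv2.imwrite('pics/s3.png',a[...,::-1])"
```

```text
t 7.58 pos [0.6792 0.0434 0.3304] phi 148.71834001289614 F [-0.3496  0.1845 -0.7535] open 0.023788557205066344 gf 11.997907161712646
blob [376.7387 112.488 ] 375 along 0.2030095718257107 down -0.10336247508907465 dist 0.2278084447719135 pitch -26.98295342583759
blob [320.6886 224.5   ] 228 along -0.024932079085687016 down -0.015787627043219454 dist 0.02951029879873713 pitch -147.65696832644267
blob [357.3888 232.8942] 463 along 0.1433265760339641 down 0.12178142023150634 dist 0.18807770125993786 pitch 40.35381990162153
```

View pics/s3.png

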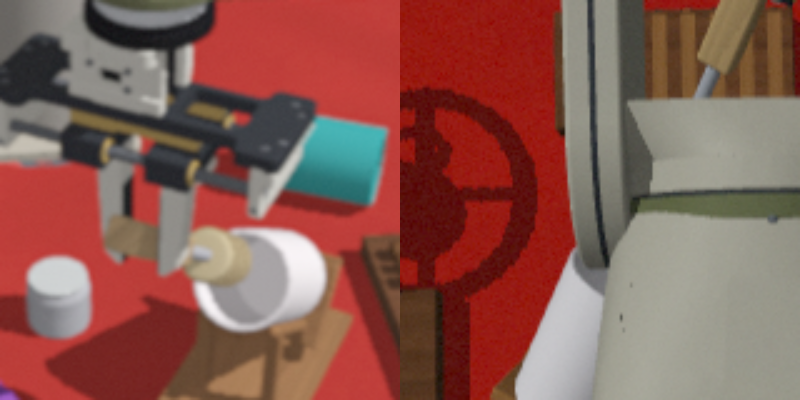

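```bash
python3 -c "
from h import *
s,M=st();c=cam('top');S=cam('scene');g=s['tool_pos']+.006*M[:,2];a=M[:,0];n=M[:,1]
print('grip proj',proj(c,g),proj(S,g))
for nm,k,p in(('junction top',c,(294.8,126)),('tail top',c,(170+355/2.5,101)),('junction scene',S,(270+190/2.5,130+255/2.5)),('head back face',S,(270+202/2.5,130+254/2.5))):
    d=ray(k,p);X=k['C']+d*(n@(g-k['C']))/(n@d);r=X-g;print(nm,X,r@a,-r[2])
for th in(35,38,40,42):
  for o in(.02,.03):
    u=a*np.cos(np.radians(th))+M[:,2]*np.sin(np.radians(th));print(th,o,'head centre',proj(S,g+u*(.1425+o)),'tip',proj(S,g+u*(.175+o)),'back',proj(S,g+u*(.11+o)),'junc top',proj(c,g+u*(.04+o)))
"
```

```text
t 7.72 pos [0.6794 0.0432 0.331 ] phi 148.7087377856997 F [ 0.7515  0.1232 -0.9388] open 0.024143023194048572 gf 11.998050659894943
grip proj [313.0065  86.2322] [327.1826 223.5381]
junction top [0.6301 0.0731 0.2869] 0.05769689299118536 0.03801225935643504
tail top [0.677  0.0446 0.2679] 0.002853068408046827 0.05704958475750688
junction scene [0.6081 0.0865 0.248 ] 0.08343182801900327 0.07696041134934895
head back face [0.5875 0.099  0.2317] 0.10752661656451692 0.09327127311207484
35 0.02 head centre [356.0467 223.9747] tip [360.7891 224.0465] back [351.0043 223.8985] junc top [297.4387 120.7186]
35 0.03 head centre [357.5366 223.9973] tip [362.1921 224.0677] back [352.5895 223.9224] junc top [294.9537 126.2235]
38 0.02 head centre [354.8555 228.3315] tip [359.3981 229.1184] back [350.0243 227.4947] junc top [298.0691 120.2201]
38 0.03 head centre [356.2828 228.5787] tip [360.7417 229.3511] back [351.5432 227.7578] junc top [295.6935 125.6252]
40 0.02 head centre [354.0264 231.2275] tip [358.4314 232.4894] back [349.341  229.8854] junc top [298.509  119.8397]
40 0.03 head centre [355.4104 231.624 ] tip [359.7343 232.8626] back [350.8141 230.3074] junc top [296.209  125.1716]
42 0.02 head centre [353.1699 234.1145] tip [357.4339 235.8499] back [348.6343 232.2686] junc top [298.964  119.4218]
42 0.03 head centre [354.5096 234.6598] tip [358.695  236.3632] back [350.0604 232.849 ] junc top [296.7414 124.6751]
```

Call:
apply_moves(delta_pos=[[-0.63, 0.1, 0.9], [-0.63, 0.1, 0.9], [0, 0, 0], [1.23, 0, 0.86], [1.64, 0, 1.15], [1.64, 0, 1.15], [1.64, 0, 1.15], [0, 0, 0]], twist=[0, 0, 0, 0, 0, 0, 0, 0])

```text
t: 8.82
tool_pos: [0.6378, 0.0718, 0.2686]
orientation: [-0.843, -3.024, 0.001]
force: [0.7, -0.4, -1.4]
opening: 0.024
gripper_force: 12.0
```

```bash
cat >> h.py <<'E'
def tip(th=40.5,L=.197):
    s,M=st(); g=s["tool_pos"]-[0,0,.006]; u=M[:,0]*np.cos(np.radians(th))-np.array([0,0,1])*np.sin(np.radians(th)); T=g+L*u-np.array([.432,.195,.078])
    d=np.array([.8554,-.518,0]); n=np.array([.518,.8554,0]); z=np.array([0,0,1]); c,si=np.cos(np.radians(55)),np.sin(np.radians(55))
    print("axial",T@(si*d+c*z),"up",T@(-c*d+si*z),"lat",T@n, "Fax",s["force"]@(si*d+c*z),"Fup",s["force"]@(-c*d+si*z),"Flat",s["force"]@n)
E
python3 -c "
from h import *
pitch();tip();c=cam('scene')
cv2.imwrite('pics/s4.png',cv2.resize(c['frame'][180:310,290:430],None,fx=4,fy=4)[...,::-1])"
```

```text
t 8.82 pos [0.6378 0.0718 0.2686] phi 148.8519481104792 F [ 0.6699 -0.4317 -1.4114] open 0.02396278306840556 gf 11.997950971126556
blob [385.1591 113.2614] 176 along 0.19378778523619264 down -0.1464844976912159 dist 0.24292264976859726 pitch -37.08569300413396
blob [334.5596 237.5751] 193 along -0.025831568381974996 down -0.01656303143459964 dist 0.030685565586708454 pitch -147.33227484147903
blob [366.6421 243.0628] 366 along 0.14635277616711026 down 0.12454806425464676 dist 0.19217532464236894 pitch 40.39820376125574
t 8.88 pos [0.6386 0.0714 0.2695] phi 148.8326270282103 F [ 0.5932 -0.6097 -0.825 ] open 0.023498856781402858 gf 11.998017579317093
axial 0.10756245962282895 up -0.005014979632292298 lat 0.0012376526757461384 Fax 0.20113107873051977 Fup -1.1479888909094857 Flat -0.21422942031423636
```

View pics/s4.png

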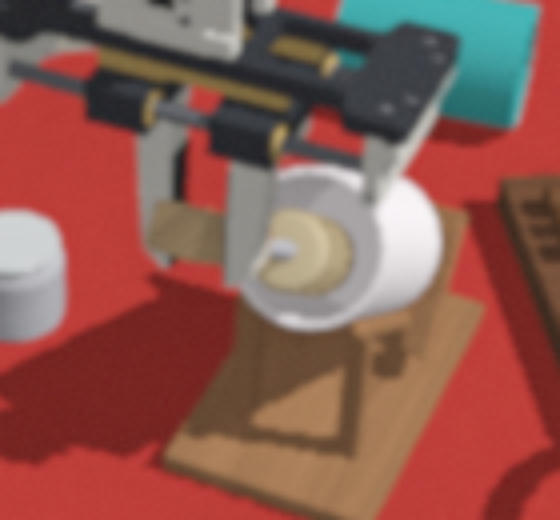

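The head is in the mouth, centred: bristles at (312,250) and the mouth at (313,247) in the crop. Going deeper.

Call:
apply_moves(delta_pos=[[1.64, 0, 1.15], [1.64, 0, 1.15], [1.64, 0, 1.15], [0.82, 0, 0.57], [0.41, 0, 0.29], [0, 0, 0]], twist=[0, 0, 0, 0, 0, 0])

```text
t: 9.68
tool_pos: [0.5866, 0.103, 0.2268]
orientation: [0.845, 3.025, 0.0]
force: [1.1, -0.2, -0.6]
opening: 0.0243
gripper_force: 12.0
```

```bash
python3 -c "
from h import *
tip()"
```

```text
t 9.68 pos [0.5866 0.103  0.2268] phi 148.79322633657856 F [ 1.0685 -0.1733 -0.5792] open 0.024301439288849234 gf 11.997996121644974
axial 0.03318210323650969 up -0.005157544885489512 lat 0.0013987744974896625 Fax 0.4900061302313151 Fup -1.0502132427140891 Flat 0.4052495553206684
```

Call:
apply_moves(delta_pos=[[0.164, 0, 0.115], [0.164, 0, 0.115], [0.164, 0, 0.115], [0.164, 0, 0.115], [0.164, 0, 0.115]], twist=[0, 0, 0, 0, 0], squeeze=8)

```text
t: 10.3
tool_pos: [0.5791, 0.1074, 0.2206]
orientation: [-0.845, -3.026, -0.0]
force: [0.5, -0.2, -1.4]
opening: 0.0238
gripper_force: 8.0
```

Call:
apply_moves(delta_pos=[[0.164, 0, 0.115], [0.164, 0, 0.115]], twist=[0, 0])

```text
t: 10.55
tool_pos: [0.5763, 0.1091, 0.2183]
orientation: [0.845, 3.026, 0.0]
force: [0.1, -0.5, -1.0]
opening: 0.024
gripper_force: 8.0
```

Call:
apply_moves(delta_pos=[[0.164, 0, 0.115], [0.164, 0, 0.115]], twist=[0, 0])

```text
t: 10.8
tool_pos: [0.5735, 0.1108, 0.216]
orientation: [-0.845, -3.026, -0.0]
force: [0.0, 0.6, -1.3]
opening: 0.024
gripper_force: 8.0
```

```bash
python3 -c "
from h import *
tip()"
```

```text
t 10.8 pos [0.5735 0.1108 0.216 ] phi 148.79770027342204 F [ 0.0423  0.568  -1.3467] open 0.024008012476748136 gf 7.9979208111763
axial 0.014498505912104696 up -0.005178721036280504 lat 0.001312717107150604 Fax -0.983797471537152 Fup -0.9551921343958327 Flat 0.5077613705516011
```

Call:
apply_moves(delta_pos=[[0.164, 0, 0.115], [0.164, 0, 0.115]], twist=[0, 0])

```text
t: 11.05
tool_pos: [0.5732, 0.1115, 0.216]
orientation: [0.844, 3.019, 0.001]
force: [9.3, -5.6, 6.8]
opening: 0.0244
gripper_force: 8.0
```

Call:
apply_moves(delta_pos=[[0.164, 0, 0.115], [0.08, 0, 0.06], [0, 0, 0]], twist=[0, 0, 0])

```text
t: 11.42
tool_pos: [0.5719, 0.1125, 0.2151]
orientation: [0.844, 3.017, 0.001]
force: [8.8, -4.7, 8.2]
opening: 0.0242
gripper_force: 8.0
```

```bash
python3 -c "
from h import *
tip()"
```

```text
t 11.43 pos [0.5719 0.1125 0.2151] phi 148.74205915266532 F [ 8.7873 -4.721   8.1944] open 0.024227096706753624 gf 7.9987916350364685
axial 0.011433343400885894 up -0.00560611250001285 lat 0.0020215364502922184 Fax 12.860597017350765 Fup 0.9984073367141084 Flat 0.5134843741442294
```

The bristles bear on the floor at about 13 N. I'll firm the grip, lift a little and press on the lower wall.

Call:
apply_moves(delta_pos=[[-0.41, 0, -0.29], [-0.82, 0, -0.57], [-0.41, 0, -0.29], [-0.29, 0, 0.41], [-0.23, 0, 0.33], [-0.11, 0, 0.16], [0, 0, 0]], twist=[0, 0, 0, 0, 0, 0, 0], squeeze=40)

```text
t: 12.3
tool_pos: [0.5879, 0.102, 0.214]
orientation: [-0.845, -3.025, 0.0]
force: [-0.3, 0.8, -0.3]
opening: 0.0239
gripper_force: 40.0
```

```bash
python3 -c "
from h import *
tip();pitch()"
```

```text
t 12.3 pos [0.5879 0.102  0.214 ] phi 148.79600920758057 F [-0.262   0.778  -0.3447] open 0.023939861961484198 gf 39.99095320701599
axial 0.027259517992642382 up -0.016389204448940632 lat 0.0011740348667201427 Fax -0.7114521626713974 Fup 0.0773132864248417 Flat 0.5297402573846793
t 12.3 pos [0.5879 0.102  0.214 ] phi 148.79600920758057 F [-0.262   0.778  -0.3447] open 0.023939861961484198 gf 39.99095320701599
blob [347.1047 242.907 ] 172 along -0.024377316308643416 down -0.014765802758497426 dist 0.02850056984543471 pitch -148.79591561975914
blob [374.5354 246.5551] 254 along 0.14471266929557028 down 0.1222784725342087 dist 0.1894565425102768 pitch 40.19694759715213
blob [366.3649 281.7973] 222 along 0.1074645126871267 down 0.19795026563279966 dist 0.22523971486213873 pitch 61.503065391446356
blob [319.3851 358.5632] 174 along -0.14135225264272647 down 0.1847625364933227 dist 0.23263201460379346 pitch 127.41773200577734
```

Call:
apply_moves(delta_pos=[[-0.17, 0, 0.25], [-0.11, 0, 0.16], [0, 0, 0]], twist=[0, 0, 0])

```text
t: 12.72
tool_pos: [0.5907, 0.1005, 0.2108]
orientation: [0.845, 3.026, 0.0]
force: [-0.2, 0.3, 3.0]
opening: 0.0238
gripper_force: 40.0
```

```bash
python3 -c "
from h import *
tip()"
```

```text
t 12.72 pos [0.5907 0.1005 0.2108] phi 148.79422398366768 F [-0.2253  0.2713  3.0068] open 0.023843603327248285 gf 39.99813616275787
axial 0.02786126565380998 up -0.020983413823936717 lat 0.0013930535551965953 Fax 1.4515787475210127 Fup 2.654178640646279 Flat 0.11537770505661551
```

About 3.5 N on the lower wall. Drawing up along it.

Call:
apply_moves(delta_pos=[[-0.58, 0, -0.39], [-0.83, 0, -0.56], [-0.83, 0, -0.56], [-0.83, 0, -0.56]], twist=[0, 0, 0, 0])

```text
t: 13.22
tool_pos: [0.6172, 0.0843, 0.2315]
orientation: [-0.845, -3.025, -0.0]
force: [-3.0, 1.6, -0.6]
opening: 0.0237
gripper_force: 40.0
```

Call:
apply_moves(delta_pos=[[-0.83, 0, -0.56], [-0.83, 0, -0.56], [-0.83, 0, -0.56], [-0.58, 0, -0.39], [0, 0, 0]], twist=[0, 0, 0, 0, 0])

```text
t: 13.85
tool_pos: [0.6441, 0.0681, 0.2528]
orientation: [0.845, 3.023, 0.0]
force: [0.1, 0.7, 1.9]
opening: 0.0237
gripper_force: 40.0
```

```bash
python3 -c "
from h import *
tip();pitch();c=cam('scene')
cv2.imwrite('pics/s5.png',cv2.resize(c['frame'][180:310,290:430],None,fx=4,fy=4)[...,::-1])"
```

```text
t 13.85 pos [0.6441 0.0681 0.2528] phi 148.76733569147092 F [0.1336 0.7092 1.8673] open 0.023741110835924308 gf 40.00106692314148
axial 0.10297520950466266 up -0.022660808672349313 lat 0.0014089237461468035 Fax 0.863712755873039 Fup 1.6747637641878415 Flat 0.6758019179183179
t 13.85 pos [0.6441 0.0681 0.2528] phi 148.76733569147092 F [0.1336 0.7092 1.8673] open 0.023741110835924308 gf 40.00106692314148
blob [365.2787 249.2596] 366 along 0.14694600509811445 down 0.1198633246307032 dist 0.18963213073163634 pitch 39.20400086672131
blob [332.3947 248.4789] 190 along -0.02660675374684938 down -0.014579298227276716 dist 0.03033933555214019 pitch -151.27925074981837
blob [319.4398 359.2048] 166 along -0.07565325818260647 down 0.2245684784330942 dist 0.2369692321365776 pitch 108.61778610907149
```

View pics/s5.png

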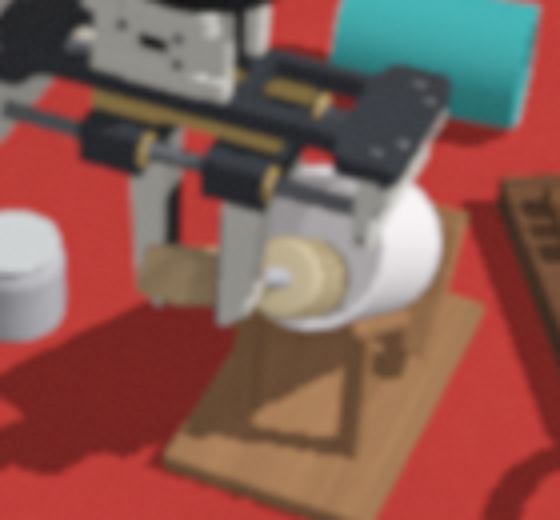

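The pot sits unmoved at (345,247) in the crop, and the bristles ride the lower wall near the mouth. Second stroke: off the wall, then down.

Call:
apply_moves(delta_pos=[[0.4, 0, -0.56], [0.35, 0, -0.5], [1.64, 0, 1.15], [1.64, 0, 1.15], [1.64, 0, 1.15], [1.23, 0, 0.86], [0.57, 0, 0.4], [0, 0, 0]], twist=[0, 0, 0, 0, 0, 0, 0, 0], squeeze=10)

```text
t: 14.95
tool_pos: [0.5789, 0.1076, 0.2154]
orientation: [0.844, 3.026, -0.0]
force: [1.1, -0.0, -1.6]
opening: 0.0243
gripper_force: 10.0
```

Call:
apply_moves(delta_pos=[[0.164, 0, 0.115], [0.164, 0, 0.115]], twist=[0, 0], squeeze=8)

```text
t: 15.2
tool_pos: [0.5767, 0.1089, 0.2134]
orientation: [0.845, 3.025, 0.0]
force: [0.5, -0.0, -0.7]
opening: 0.0239
gripper_force: 8.0
```

```bash
python3 -c "
from h import *
tip()"
```

```text
t 15.2 pos [0.5767 0.1089 0.2134] phi 148.77727338471237 F [ 0.4863 -0.0239 -0.6909] open 0.023922455784775927 gf 7.999297678470612
axial 0.015992459681486024 up -0.009544434127533022 lat 0.0014285421324557014 Fax -0.04539856019042776 Fup -0.8116234942965251 Flat 0.23140576486442704
```

Call:
apply_moves(delta_pos=[[0.164, 0, 0.115], [0.164, 0, 0.115], [0, 0, 0]], twist=[0, 0, 0])

```text
t: 15.58
tool_pos: [0.5741, 0.1105, 0.2113]
orientation: [0.845, 3.024, 0.0]
force: [3.3, -2.0, 1.5]
opening: 0.024
gripper_force: 8.0
```

Call:
apply_moves(delta_pos=[[0.164, 0, 0.115], [0.08, 0, 0.06], [0, 0, 0]], twist=[0, 0, 0])

```text
t: 15.95
tool_pos: [0.5739, 0.111, 0.2114]
orientation: [0.844, 3.019, 0.001]
force: [7.2, -5.6, 6.0]
opening: 0.0238
gripper_force: 8.0
```

```bash
python3 -c "
from h import *
tip()"
```

```text
t 15.95 pos [0.5739 0.111  0.2114] phi 148.75363892774845 F [ 7.1804 -5.6061  5.9522] open 0.023831449217742735 gf 8.001480996608734
axial 0.011496831249086388 up -0.009898983266748134 lat 0.0018182082960270154 Fax 10.824126525192641 Fup -0.31282945728562606 Flat -1.0759840929045406
```

The floor bears again at about 11 N. Second draw up.

Call:
apply_moves(delta_pos=[[-0.41, 0, -0.29], [-0.82, 0, -0.57], [-0.41, 0, -0.29], [-0.29, 0, 0.41], [-0.2, 0, 0.29], [-0.14, 0, 0.2], [-0.06, 0, 0.08], [0, 0, 0]], twist=[0, 0, 0, 0, 0, 0, 0, 0], squeeze=40)

```text
t: 16.95
tool_pos: [0.5913, 0.1, 0.2106]
orientation: [-0.845, -3.026, 0.0]
force: [0.6, -0.1, -1.4]
opening: 0.0237
gripper_force: 40.0
```

```bash
python3 -c "
from h import *
tip()"
```

```text
t 16.95 pos [0.5913 0.1    0.2106] phi 148.79920479199478 F [ 0.606  -0.1283 -1.4019] open 0.023728313496964425 gf 39.991689920425415
axial 0.028452678549512975 up -0.021557978444347453 lat 0.001298968705820228 Fax -0.32499552522776 Fup -1.483810114584628 Flat 0.20419494906046087
```

Call:
apply_moves(delta_pos=[[-0.14, 0, 0.2], [-0.09, 0, 0.12], [0, 0, 0]], twist=[0, 0, 0])

```text
t: 17.32
tool_pos: [0.5935, 0.0988, 0.2078]
orientation: [0.845, 3.026, 0.0]
force: [-0.0, 0.5, 3.3]
opening: 0.0232
gripper_force: 40.0
```

```bash
python3 -c "
from h import *
tip()"
```

```text
t 17.32 pos [0.5935 0.0988 0.2078] phi 148.7908513304545 F [-0.0356  0.5089  3.3023] open 0.023237147904856394 gf 39.99678432941437
axial 0.02887891729750594 up -0.025268877540662232 lat 0.0014086187391926797 Fax 1.653211989190647 Fup 2.8737745019413667 Flat 0.4168880646992021
```

Call:
apply_moves(delta_pos=[[-0.58, 0, -0.39], [-0.83, 0, -0.56], [-0.83, 0, -0.56], [-0.83, 0, -0.56]], twist=[0, 0, 0, 0])

```text
t: 17.82
tool_pos: [0.6201, 0.0826, 0.2286]
orientation: [-0.845, -3.026, -0.0]
force: [-3.6, 1.2, 0.3]
opening: 0.0236
gripper_force: 40.0
```

Call:
apply_moves(delta_pos=[[-0.83, 0, -0.56], [-0.83, 0, -0.56], [-0.83, 0, -0.56], [-0.48, 0, -0.32], [0, 0, 0]], twist=[0, 0, 0, 0, 0])

```text
t: 18.45
tool_pos: [0.6459, 0.067, 0.249]
orientation: [0.845, 3.024, 0.0]
force: [0.4, -0.7, 3.8]
opening: 0.0236
gripper_force: 40.0
```

```bash
python3 -c "
from h import *
tip();pitch()"
```

```text
t 18.45 pos [0.6459 0.067  0.249 ] phi 148.77136033042888 F [ 0.3969 -0.7076  3.8421] open 0.023579929414897585 gf 40.00108301639557
axial 0.1026037972954851 up -0.026951334446121984 lat 0.0014282810960579845 Fax 2.7820941132421133 Fup 2.7423540490360026 Flat -0.39971069399837034
t 18.45 pos [0.6459 0.067  0.249 ] phi 148.77136033042888 F [ 0.3969 -0.7076  3.8421] open 0.023579929414897585 gf 40.00108301639557
blob [365.1984 249.5353] 368 along 0.14865128294340457 down 0.1165323682367371 dist 0.188883553459751 pitch 38.094002164395626
blob [331.9634 251.4817] 191 along -0.026051741633938492 down -0.012913105867868951 dist 0.02907647752593625 pitch -153.63369593754214
blob [319.4457 358.3371] 175 along -0.0735958524271857 down 0.21813027725804182 dist 0.23021113646206234 pitch 108.6440876127583
```

The second stroke is done, with about 4 N still on the wall near the mouth. Withdrawing and heading back to the rest.

Call:
apply_moves(delta_pos=[[0.4, 0, -0.57], [0.4, 0, -0.57], [-1.64, 0, -1.15], [-1.64, 0, -1.15], [-1.64, 0, -1.15], [-1.64, 0, -1.15], [-1.64, 0, -1.15], [0, 0, -2.5]], twist=[0, 0, 0, 0, 0, 0, 0, 0], squeeze=15)

```text
t: 19.5
tool_pos: [0.7082, 0.0286, 0.3407]
orientation: [-0.845, -3.023, 0.002]
force: [0.0, -0.0, -0.6]
opening: 0.0243
gripper_force: 15.0
```

Call:
apply_moves(delta_pos=[[0, -2, 0], [0, -5, 0], [0, -5.5, 0], [0, -5.5, 0], [0, -5.5, 0], [0, -5.5, 0], [0, -5.5, 0], [0, -4, 0]], twist=[0, 0, 0, 0, 0, 0, 0, 0])

```text
t: 20.5
tool_pos: [0.5074, -0.3018, 0.3426]
orientation: [0.846, 3.025, -0.001]
force: [0.4, 0.1, -0.7]
opening: 0.0237
gripper_force: 15.0
```

Call:
apply_moves(delta_pos=[[0, 0, 0], [0, 0, 0], [0, 0, 0], [0, 0, 0], [0, 0, 0], [0, 0, 0], [0, 0, 0]], twist=[0.159, 0.159, 0.159, 0.159, 0.159, 0.159, 0])

```text
t: 21.38
tool_pos: [0.5088, -0.2999, 0.3424]
orientation: [2.138, 2.301, -0.0]
force: [-0.6, -0.8, -1.8]
opening: 0.0239
gripper_force: 15.0
```

```bash
python3 -c "
from h import *
to((.4645,-.283,.23));pitch()"
```

```text
t 21.38 pos [ 0.5088 -0.2999  0.3424] phi 94.2032590238314 F [-0.5597 -0.837  -1.7591] open 0.02391427260458297 gf 14.99978095293045
tool delta cm [ 2.0162 -4.2982 11.241 ]
t 21.38 pos [ 0.5088 -0.2999  0.3424] phi 94.2032590238314 F [-0.5597 -0.837  -1.7591] open 0.02391427260458297 gf 14.99978095293045
blob [167.0697  57.1107] 2267 along 0.10948234439447752 down -0.19731481111802512 dist 0.22565353624672696 pitch -60.97580301257279
blob [181.0779  96.1775] 231 along 0.12056262444478351 down -0.1319993631109368 dist 0.17877130159705962 pitch -47.59274771669596
blob [ 63.6713 115.6522] 1780 along -0.06777050711420787 down -0.11250282382680793 dist 0.13133821608169757 pitch -121.06431352135301
blob [177.4473 120.2604] 845 along 0.10791687308482828 down -0.08989280723006632 dist 0.1404520141831679 pitch -39.79368734993815
blob [  4.7538 151.3921] 329 along -0.17565340220493522 down -0.05728889522132519 dist 0.18475966881830222 pitch -161.9363993526471
blob [144.2313 181.7463] 536 along 0.030757003437196385 down 0.024809064655180124 dist 0.03951560387366765 pitch 38.890173183263585
blob [210.4309 212.246 ] 687 along 0.13839402626364067 down 0.10658105258952294 dist 0.1746780675315362 pitch 37.600858825278074
```

Call:
apply_moves(delta_pos=[[1, -2.15, 0], [1, -2.15, 0], [0, 0, 3.5], [0, 0, 4], [0, 0, 4], [0, 0, 4], [0, 0, 2], [0, 0, 0]], twist=[0, 0, 0, 0, 0, 0, 0, 0], squeeze=8)

```text
t: 22.42
tool_pos: [0.4638, -0.2827, 0.1659]
orientation: [-2.136, -2.3, 0.0]
force: [-0.1, -0.7, -1.0]
opening: 0.0238
gripper_force: 8.0
```

```bash
python3 -c "
from h import *
to((.4645,-.283,.107));c=cam('scene')
a=cv2.resize(c['frame'][170:310,100:270],None,fx=3,fy=3);c=cam('wrist');b=cv2.resize(c['frame'][:,120:520],(280,420))
cv2.imwrite('pics/s6.png',np.hstack([a,b])[...,::-1])"
```

```text
t 22.43 pos [ 0.4638 -0.2827  0.1659] phi 94.22713344596208 F [-0.1009 -0.7368 -0.9839] open 0.02384698759410152 gf 7.999657988548279
tool delta cm [-0.0463  0.081   5.8919]
```

View pics/s6.png

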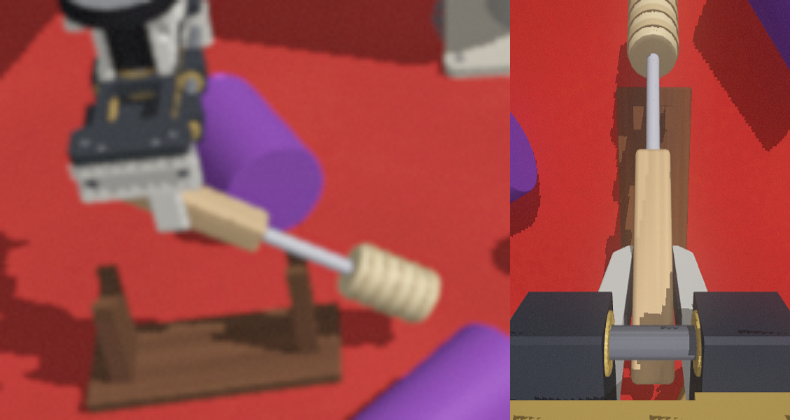

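The scene crop shows the shaft just above the front post at (300,255), with the head clear ahead of it. Lowering so that the post levels the brush.

Call:
apply_moves(delta_pos=[[0, 0.08, 0.8], [0, 0, 0.8], [0, 0, 0.8], [0, 0, 0.8], [0, 0, 0.8], [0, 0, 0]], twist=[0, 0, 0, 0, 0, 0])

```text
t: 23.28
tool_pos: [0.4647, -0.2827, 0.1259]
orientation: [-2.138, -2.299, 0.0]
force: [0.8, -0.2, -1.0]
opening: 0.0237
gripper_force: 8.0
```

Call:
apply_moves(delta_pos=[[0, 0, 0.6], [0, 0, 0.6], [0, 0, 0.6], [0, 0, 0]], twist=[0, 0, 0, 0])

```text
t: 23.78
tool_pos: [0.4652, -0.2833, 0.1085]
orientation: [-2.14, -2.3, 0.0]
force: [0.9, -1.4, -1.6]
opening: 0.0238
gripper_force: 8.0
```

```bash
python3 -c "
from h import *
pitch()"
```

```text
t 23.77 pos [ 0.4652 -0.2833  0.1085] phi 94.12629783631765 F [ 0.946  -1.3552 -1.5859] open 0.02379873976213931 gf 7.9992614686489105
blob [181.5284 256.8716] 335 along 0.04109399597068087 down 0.011881159514709638 dist 0.042777078631579216 pitch 16.1257207633181
blob [242.4865 258.5096] 520 along 0.16865426069844072 down 0.03580598726639689 dist 0.17241324884085615 pitch 11.98615836041791
```

Call:
apply_moves(delta_pos=[[0, 0, -1.2], [-1, 0.1, 0], [-1.1, 0, 0], [0, 0, 0.7], [0, 0, 0.7], [0, 0, 0.7], [0, 0, 0.6], [0, 0, 0]], twist=[0, 0, 0, 0, 0, 0, 0, 0])

```text
t: 24.82
tool_pos: [0.4675, -0.3036, 0.0934]
orientation: [-2.139, -2.3, 0.0]
force: [0.1, 0.6, -1.4]
opening: 0.0242
gripper_force: 8.0
```

```bash
python3 -c "
from h import *
pitch();c=cam('scene')
a=cv2.resize(c['frame'][200:310,100:270],None,fx=4,fy=4)
cv2.imwrite('pics/s7.png',a[...,::-1])"
```

```text
t 24.82 pos [ 0.4675 -0.3036  0.0934] phi 94.14868087449723 F [ 0.0651  0.6469 -1.4499] open 0.024222350510433564 gf 7.999919503927231
blob [233.2267 253.8514] 525 along 0.17049553424381902 down 0.003694914386898146 dist 0.170535566933739 pitch 1.2414980108398437
blob [172.2932 260.9186] 307 along 0.04099072981748953 down 0.004465929202076752 dist 0.04123329303619088 pitch 6.2178354635355975
```

Call:
apply_moves(delta_pos=[[0, 0, 0.15], [0, 0, 0.1], [0, 0, 0]], twist=[0, 0, 0])

```text
t: 25.3
tool_pos: [0.4679, -0.304, 0.0928]
orientation: [2.14, 2.3, 0.0]
force: [-4.2, 4.0, 8.5]
opening: 0.0237
gripper_force: 8.0
```

Call:
apply_moves(delta_pos=[[0, 0, 0], [0, 0, 0], [0, 0, 0], [0, 0, 0]], twist=[0, 0, 0, 0], gripper=6)

```text
t: 25.8
tool_pos: [0.4678, -0.3041, 0.0914]
orientation: [-2.14, -2.3, 0.0]
force: [0.4, 0.3, -1.0]
opening: 0.0579
gripper_force: 0.0
```

Call:
apply_moves(delta_pos=[[0, 0, -2], [0, 0, -4], [0, 0, -5], [-3, -2, -4], [-5, -3, 0], [-5, -3, 0], [-5, -3, 0], [0, 0, 0]], twist=[0, 0, 0, 0, 0, 0, 0, 0])

```text
t: 26.8
tool_pos: [0.3686, -0.4949, 0.2429]
orientation: [2.144, 2.294, -0.002]
force: [0.8, 0.5, 1.0]
opening: 0.06
gripper_force: 0.0
```

```bash
python3 -c "
from h import *
st()
def blobs(f,roi,lo,hi):
    m=cv2.inRange(cv2.cvtColor(f,cv2.COLOR_RGB2HSV),lo,hi); k=np.zeros_like(m); x0,x1,y0,y1=roi; k[y0:y1,x0:x1]=m[y0:y1,x0:x1]
    N,L,S,C=cv2.connectedComponentsWithStats(k); return [(C[i].round(1).tolist(),S[i].tolist()) for i in range(1,N) if S[i,4]>100]
for n,r,rp in(('scene',(115,255,230,310),(325,405,205,270)),('top',(385,535,215,275),(195,300,170,290))):
    f1=cam(n)['frame'];f0=cv2.imread(f'pics/{n}0.png')[...,::-1].copy()
    for f in(f0,f1): print(n,'brush',blobs(f,r,(14,35,120),(30,140,255)),'pot',blobs(f,rp,(0,0,90),(179,40,255)))
"
```

```text
t 26.8 pos [ 0.3686 -0.4949  0.2429] phi 93.86348081999603 F [0.7587 0.4679 0.9772] open 0.060024114856057575 gf 0.0
scene brush [([228.2, 254.4], [213, 245, 31, 20, 529]), ([152.0, 263.0], [124, 254, 57, 19, 695])] pot [([373.0, 241.1], [347, 222, 54, 41, 1754])]
scene brush [([233.1, 254.0], [218, 244, 31, 21, 527]), ([157.1, 262.6], [129, 254, 56, 18, 697])] pot [([373.0, 241.2], [348, 222, 53, 41, 1754])]
top brush [([493.9, 233.9], [463, 226, 62, 17, 735]), ([412.6, 241.7], [395, 231, 37, 23, 667])] pot [([247.4, 235.3], [216, 196, 65, 80, 3325])]
top brush [([488.5, 234.2], [458, 226, 62, 18, 743]), ([407.3, 242.1], [390, 232, 36, 22, 659])] pot [([247.4, 235.4], [216, 196, 65, 80, 3325])]
```

The pot hasn't moved by any visible amount. The brush lies in both notches about 10 mm further forward than at first, inside the 20 mm limit and at the same height. Handing in.

```bash
python3 -c "
from plant import robot
print(robot.close_job())"
```

```text
the job is handed in; nothing more can be done
None
```

I scrubbed the pot with two full down-and-up strokes, laid the brush back on its rest and handed the job in at about 27 s; no verdict came back, and I viewed 12 or more pictures against the limit of 10. By the wrist readings, about 11–13 N pressed on the floor and about 3–4 N on the wall. The pot did not move by any visible amount, and the brush lies about 10 mm forward of where it started (limit 20 mm).

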